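# Fetch the backdrop board from behind the scatter jars and clip it to the diorama

## Robot

A 7-joint arm with a two-finger parallel gripper is mounted at the origin on the work surface. World frame = base frame: x ahead of the robot, y to its left, z up, the work surface at z = 0. Lengths are in m, angles in rad, forces in N, time in s.
With the tool pointing down it reaches from about 0.375 to 0.925 m from the base axis. Payload 3.1 kg.
Tool frame: the origin (TCP) lies between the finger pads; the fingertips stand 19 mm ahead of it and the grasp point (between the pads) is the TCP; z points along the fingers, y is the line along which they close (so a half turn about z gives the same grasp; the last joint's range is limited). The gripper opens to 85 mm and grips with 20 to 120 N. Pads are 22 mm wide; open, the fingers measure 114 mm over their backs; the gripper's body (76 mm by 85 mm) begins 54 mm behind the grasp point. The pads swing forward as they close: fully open they stand 13 mm farther back than shut.
Start: joints at [1.245, 0.383, 0.044, 1.598, -0.018, 1.161, -0.05], TCP at [0.147, -0.633, 0.25] pointing down, gripper open.
Joint ranges: [-2.61, 2.61], [-0.41, 2.15], [-1.48, 1.57], [0, 2.5], [-1.57, 4.71], [0.05, 1.97], [-2.85, 2.85]. Speed limits (rad/s): [2.79, 2.79, 3.14, 3.14, 3.14, 3.14, 3.14].

## Interface

Orientations are given as a unit quaternion [x, y, z, w].
In Python, from bench import move_ptp, movel, move_j, move_gripper, pause, inverse_kinematics, read_camera, camera_params, MotionError, sign_off, look_for, tip_of, read_time_s, read_qpos, read_joint_vel, read_effort, read_eef_pos, read_tcp_rot, read_ft_force, read_ft_torque, read_finger_gap, read_grasp_force gives the robot as it stands. Calls block until the motion is done:
- move_ptp(position, orientation): joint-space move of the TCP to a pose.
- movel(position, orientation=None, speed=0.15): straight line of the TCP; orientation=None keeps the orientation; speed is the mean speed in m/s.
- move_j(angles): joint-space move.
- move_gripper(opening, effort=None): finger opening in m; effort is the grip in N (None keeps the last); returns when the fingers have stopped.
- pause(seconds).
- inverse_kinematics(position, orientation): joint angles nearest the present ones, or None.
- read_camera(name): name is "side" or "top" or "wrist"; returns the picture (400x640x3 uint8, red, green, blue); there is no depth.
- camera_params(name): a dict with "K" (3x3 intrinsics, pixels), "camera_from_world" (4x4, takes a point from world to camera coordinates). Camera axes: x right, y down, z forward; pixel columns grow to the right and rows downward; lengths in m; the calibration is good to about 2 mm. A picture is of the moment at which its call begins: read the wrist's pose just before it. camera_params takes no time and is no camera call; for the wrist camera it gives the pose at the moment of the call.
A pose or a line that the arm cannot do raises MotionError and nothing moves.
- sign_off(): hands the job in; it is judged then, once.
Trained networks look in the newest picture that a camera, given by its name, has taken for a name from the list of things; names that differ only in an ending like _2 or _b are one class to them, and where a whole thing is asked for, a point or a joint stands for the part that bears it (a point fixed in the world has none). Each returns a list of dicts, best first, with "confidence" (0 to 1); they miss things now and then, are a little off and sometimes report something else, mostly with a low value. They report only what shows in the picture. A call takes as long as a camera call.
- look_for(camera, name): "at" ([column, row] in pixels, amid what is visible of it).
- tip_of(camera, name): "at" ([column, row] in pixels: a listed point, or the origin of a listed thing).
Readings, each from a call of its own:
- read_time_s(): time.
- read_qpos(): joint angles.
- read_joint_vel(): joint speeds.
- read_effort(): joint torques, N m.
- read_eef_pos(): TCP position.
- read_tcp_rot(): TCP orientation.
- read_ft_force(): force on the tool from outside, world axes, zero at the start.
- read_ft_torque(): the same for the moment, N m.
- read_finger_gap(): finger opening in m.
- read_grasp_force(): force on a finger pad.
Only numpy, scipy, OpenCV 4.12 (cv2) and the standard library are available. Lean on these libraries where they do the work, as an engineer would, in place of code of your own. Each camera call takes 0.05 s, during which the arm holds its last target. There are 200 camera calls.

## Task

Clear all three jars from the rack onto the grey side tray, standing upright, so that you can get at the sky-painted backdrop board in the slot behind them; then lift the board out and press its thin lower edge fully home in the middle of the sprung clip on the diorama, while the jars wait on the tray. Lastly put the jars back on the rack, each standing within the disc of its own lid's colour; never tip a jar over, and leave the loose fir beside the rack where it stands.

Things in the scene. Friction and masses are not known exactly. Their poses are not given: they have to be found in the camera images.
- jar_green: loose closed jar, white with a green lid and green band, an upright cylinder 48 mm in diameter and 75 mm high, about 130 g; origin at the centre of its underside, z up. At the start it stands on one of the three discs on the rack, not always that of its own colour
- jar_yellow: loose closed jar, white with a yellow lid and yellow band, an upright cylinder 48 mm in diameter and 75 mm high, about 130 g; origin at the centre of its underside, z up. At the start it stands on one of the three discs on the rack, not always that of its own colour
- jar_red: loose closed jar, white with a red lid and red band, an upright cylinder 48 mm in diameter and 75 mm high, about 130 g; origin at the centre of its underside, z up. At the start it stands on one of the three discs on the rack, not always that of its own colour
- spot_green: flat green disc, 72 mm across, home of the green-lidded jar, on the fixed wooden rack; origin at its centre on the rack's top face, 12 mm above the table, on which the jars stand. Its y axis runs along the row of three discs, 88 mm apart; its x axis points to the board's slot, 37 mm beyond the row. A strip 20 mm high edges the rack 83 mm beyond the row
- spot_yellow: flat yellow disc, 72 mm across, home of the yellow-lidded jar, on the fixed wooden rack; origin at its centre on the rack's top face, 12 mm above the table, on which the jars stand. Its y axis runs along the row of three discs, 88 mm apart; its x axis points to the board's slot, 37 mm beyond the row. A strip 20 mm high edges the rack 83 mm beyond the row
- spot_red: flat red disc, 72 mm across, home of the red-lidded jar, on the fixed wooden rack; origin at its centre on the rack's top face, 12 mm above the table, on which the jars stand. Its y axis runs along the row of three discs, 88 mm apart; its x axis points to the board's slot, 37 mm beyond the row. A strip 20 mm high edges the rack 83 mm beyond the row
- board: loose upright panel with sky and hills on both faces, 90 g, 90 mm wide (y), 84 mm high (z up); upper 58 mm are 8 mm thick (x) with orange top edge, lower 26 mm a bare wood tongue 5 mm thick. Origin: centre of its lower edge. Either face may face either way. At the start it stands in an 8 mm slot between ribs 26 mm high, lower edge level with the rack's top face, jars 9 mm from its face; draw it straight up
- tray: fixed grey tray, the side area, 290 mm (its x axis) by 110 mm (y) outside, walls 4 mm thick and 16 mm high, inner floor 4 mm above the table; origin at the centre of its underside. It holds the three jars in a row along x
- diorama: fixed model landscape 170 (x) by 180 mm (y), 25 mm high, corner firs to 75 mm; origin: centre of underside. Centred on it, an orange sprung clip: two jaws 60 mm long along y part along x when the tongue is pressed straight down (5 to 15 N). Jaw tops 54 mm above the origin, mouth 15 mm wide narrowing to 2 mm at 42 mm; clip floor, where the board's lower edge rests when home, at 28 mm
- fir: bystander, not to be moved: loose model fir tree (90 g) standing beyond the rack on a brown disc 60 mm in diameter, 112 mm high; origin at the centre of its underside

How it is judged:
By the outcome, as a careful person would: the job done as asked, in the order asked, and still so for the second after the job is handed in, with the robot touching nothing.
It also fails if it takes over 147 s, if anything falls off the work surface, if the arm or the gripper's body presses on something with over 40 N, if the wrist force passes 120 N, or if a joint passes its speed limit or range.

## Working session

There is one attempt and no reset: what is moved stays moved. The work goes in short steps, each a Python script; the robot and the scene stay as the last script left them, time stands still between calls to the robot, and variables do not carry over. Pictures are saved under pics/ and viewed, at most 14 in all, crops included, and the job is handed in when it is done.

```bash
ls; mkdir -p pics
python3 - <<'E'
from bench import *
import cv2
for c in ["top","side"]:
    im=read_camera(c); cv2.imwrite(f"pics/{c}0.png",im[:,:,::-1])
    p=camera_params(c); print(c,p["K"],p["camera_from_world"])
    for n in ["jar_green","jar_yellow","jar_red","spot_green","spot_yellow","spot_red","board","tray","diorama","fir"]:
        print(n,[(d["at"],round(d["confidence"],2)) for d in tip_of(c,n)[:2]],[(d["at"],round(d["confidence"],2)) for d in look_for(c,n)[:1]])
print(read_time_s(),read_tcp_rot())
E
```

```text
pics
top [[385.72571763   0.         319.11215991]
 [  0.         385.72571763 198.17224035]
 [  0.           0.           1.        ]] [[ 2.44977975e-03 -9.99996516e-01  9.83068123e-04  2.96735036e-03]
 [-9.97604163e-01 -2.51188347e-03 -6.91348306e-02  5.74815714e-01]
 [ 6.91370591e-02 -8.11347744e-04 -9.97606841e-01  9.95384557e-01]
 [ 0.00000000e+00  0.00000000e+00  0.00000000e+00  1.00000000e+00]]
jar_green [([360.9, 220.8], 0.85)] [([362.7, 222.7], 0.59)]
jar_yellow [([324.7, 219.8], 0.75)] [([326.3, 218.7], 0.82)]
jar_red [([295.7, 214.6], 0.54)] [([326.1, 217.9], 0.72)]
spot_green [([326.0, 216.0], 0.6)] [([329.8, 205.0], 0.7)]
spot_yellow [([294.5, 214.1], 0.62)] [([302.5, 221.6], 0.49)]
spot_red [([359.8, 223.0], 0.68)] [([349.8, 222.8], 0.84)]
board [([328.9, 203.1], 0.59)] [([327.8, 203.5], 0.69)]
tray [([201.6, 234.7], 0.76), ([359.2, 218.5], 0.49)] [([202.5, 237.4], 0.88)]
diorama [([443.6, 226.0], 0.94), ([362.5, 219.8], 0.62)] [([445.9, 224.8], 0.68)]
fir [([279.0, 146.6], 0.69)] [([276.3, 144.6], 0.91)]
side [[424.14062874   0.         318.72317723]
 [  0.         424
[... 318 characters left out ...]
94.1], 0.96)]
jar_yellow [([342.6, 221.2], 0.97), ([279.7, 324.1], 0.49)] [([343.3, 209.9], 0.67)]
jar_red [([324.1, 236.6], 0.83)] [([324.3, 226.5], 0.93)]
spot_green [([344.2, 220.8], 0.58)] [([344.8, 227.1], 0.6)]
spot_yellow [([322.3, 241.9], 0.49)] [([322.9, 248.1], 0.65)]
spot_red [([326.3, 239.7], 0.69), ([363.9, 205.0], 0.68)] [([367.9, 210.4], 0.6)]
board [([331.9, 210.8], 0.78)] [([331.4, 196.3], 0.73)]
tray [([281.6, 323.7], 0.68)] [([282.1, 325.2], 0.91)]
diorama [([408.5, 168.0], 0.7), ([362.4, 204.1], 0.59)] [([406.0, 164.5], 0.98)]
fir [([256.7, 222.4], 0.88), ([282.5, 325.2], 0.17)] [([257.6, 216.5], 0.96)]
2.1 [ 9.93521605e-01  1.13643386e-01  1.71400716e-05 -1.52871359e-05]
```

Run:
```python
import cv2
a=cv2.imread("pics/top0.png")[80:330,130:530]; cv2.imwrite("pics/topc.png",cv2.resize(a,None,fx=2,fy=2,interpolation=cv2.INTER_CUBIC))
```

```text
(no output)
```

View pics/topc.png

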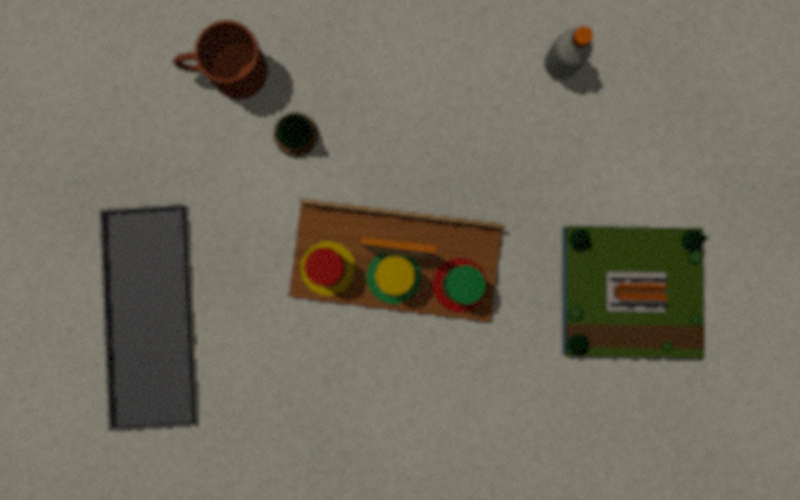

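View pics/side0.png

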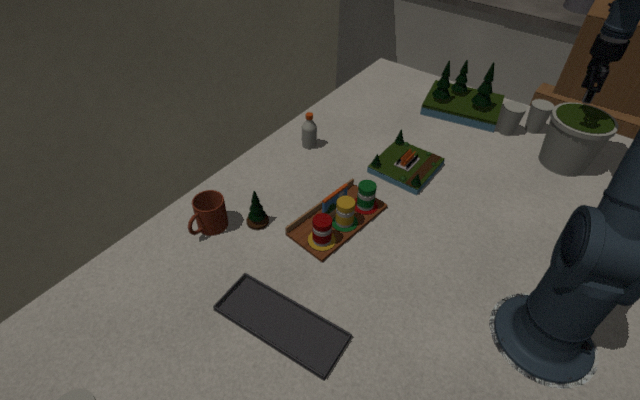

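The top view (2x crop, origin (130,80)) shows the red jar on the yellow disc, the yellow jar on green and the green jar on red. The board's orange edge is at about (398,244), the tray has corners (102,211), (186,207), (197,424), (110,429), and the diorama clip is at about (637,291). The side view agrees. The fir stands beyond the rack at (297,135).

```bash
cat > h.py <<'E'
from bench import *
import numpy as np, cv2
from scipy.spatial.transform import Rotation as R
def ray(cam,px,z,par=None):
    p=par or camera_params(cam); T=np.array(p["camera_from_world"]); K=np.array(p["K"])
    c=-T[:3,:3].T@T[:3,3]; d=T[:3,:3].T@np.linalg.inv(K)@np.array([px[0],px[1],1.])
    return c+d*(z-c[2])/d[2]
def proj(cam,P,par=None):
    p=par or camera_params(cam); T=np.array(p["camera_from_world"]); q=np.array(p["K"])@(T[:3,:3]@np.array(P)+T[:3,3])
    return q[:2]/q[2]
def down(a):  # tool closing (y) axis along world angle a, z down
    y=np.array([np.cos(a),np.sin(a),0]); z=np.array([0,0,-1.]); x=np.cross(y,z)
    return R.from_matrix(np.c_[x,y,z]).as_quat()
HUE={"red":[(0,6),(174,180)],"orange":[(8,16)],"yellow":[(22,32)],"green":[(55,85)]}
def blobs(im,col,smin=130,vmin=60,amin=25):
    h=cv2.cvtColor(im,cv2.COLOR_RGB2HSV); m=np.zeros(h.shape[:2],np.uint8)
    for a,b in HUE[col]: m|=cv2.inRange(h,(a,smin,vmin),(b,255,255))
    n,l,s,c=cv2.connectedComponentsWithStats(m)
    return sorted([(int(s[i,4]),c[i].round(1).tolist(),s[i,:4].tolist()) for i in range(1,n) if s[i,4]>=amin],reverse=True),l
E
python3 - <<'E'
from h import *
im=read_camera("top")
for c in HUE:
    print(c,blobs(im,c)[0][:6])
for n,p,z in [("jg",(362.7,222.3),.087),("jy",(327.5,217.5),.087),("jr",(292.7,213.3),.087),("b",(328.9,202.2),.096),("clip",(448.8,225.6),.054)]: print(n,ray("top",p,z).round(4))
tc=[ray("top",(x/2+130,y/2+80),.016)[:2] for x,y in [(102,211),(186,207),(197,424),(110,429)]]
print(np.round(tc,4),np.mean(tc,0))
rc=[ray("top",(x/2+130,y/2+80),.012)[:2] for x,y in [(290,296),(491,321)]]; print(np.round(rc,4))
dc=[ray("top",(x/2+130,y/2+80),.025)[:2] for x,y in [(564,227),(703,227),(703,358),(565,356)]]; print(np.round(dc,4),np.mean(dc,0))
for a in (90,0):
  for P in [(.5,.0,.3),(.46,-.3,.3),(.46,.3,.06)]:
    print(a,P,inverse_kinematics(P,down(np.deg2rad(a))))
E
```

```text
red [(258, [292.1, 213.3], [283, 205, 19, 18]), (127, [351.4, 225.8], [346, 214, 17, 22]), (36, [359.9, 210.4], [354, 209, 15, 4])]
orange [(2356, [327.3, 203.2], [275, 181, 106, 60]), (213, [450.3, 225.2], [438, 221, 25, 10]), (171, [242.7, 110.5], [218, 91, 41, 30]), (76, [420.8, 97.7], [416, 93, 10, 10]), (38, [344.3, 216.5], [341, 214, 8, 8])]
yellow [(324, [327.2, 217.2], [318, 207, 20, 21]), (205, [295.3, 214.5], [280, 201, 27, 27])]
green [(276, [362.2, 222.0], [353, 213, 20, 19]), (80, [318.4, 221.4], [314, 208, 15, 24])]
jg [ 0.5112 -0.1024  0.087 ]
jy [ 0.5228 -0.0162  0.087 ]
jr [0.5328 0.0691 0.087 ]
b [ 0.5598 -0.0194  0.096 ]
clip [ 0.5037 -0.3241  0.054 ]
[[0.6078 0.3701]
 [0.6134 0.259 ]
 [0.3302 0.2392]
 [0.3235 0.352 ]] [0.46870413 0.30508094]
[[ 0.4962  0.1206]
 [ 0.464  -0.1444]]
[[ 0.5873 -0.2391]
 [ 0.5878 -0.4214]
 [ 0.4175 -0.4168]
 [ 0.4196 -0.238 ]] [ 0.50307082 -0.32882517]
90 (0.5, 0.0, 0.3) [ 0.75078503  0.1265678  -0.88199016  1.85819812  0.104564    1.20452442
  1.40596744]
90 (0.46, -0.3, 0.3) [ 1.00068132  0.19487406 -0.55839441  1.76163044  0.1096281   1.21606728
  1.98342121]
90 (0.46, 0.3, 0.06) [-0.02293087  0.57651978 -0.7591556   1.94117474  0.53135757  0.833783
  0.49969079]
0 (0.5, 0.0, 0.3) [ 0.65049367  0.11060528 -0.77147572  1.86158771  0.08260683  1.20170738
 -0.1477797 ]
0 (0.46, -0.3, 0.3) [ 0.86288869  0.17725487 -0.40130419  1.76776195  0.07364763  1.21129328
  0.44128111]
0 (0.46, 0.3, 0.06) [-0.09573379  0.54399408 -0.66639034  1.94430498  0.45848259  0.80793403
 -1.01670088]
```

Run:
```python
from h import *
a=np.deg2rad(83)
t=read_time_s()
p=[.51,-.016,.33]
move_ptp(p,down(a)); print(read_time_s()-t, read_qpos().round(2) if hasattr(read_qpos(),'round') else read_qpos())
par=camera_params("wrist"); im=read_camera("wrist"); cv2.imwrite("pics/w1.png",im[:,:,::-1])
print(np.round(par["camera_from_world"],3),par["K"][0])
for c in ["red","yellow","green","orange"]:
    for b in blobs(im,c,amin=80)[0][:4]: print(c,b,ray("wrist",b[1],.087,par)[:2].round(4),ray("wrist",b[1],.012,par)[:2].round(4))
```

```text
2.5500000000000003 [ 0.74  0.12 -0.84  1.8   0.09  1.27  1.33]
[[ 0.123  0.992 -0.002 -0.045]
 [ 0.952 -0.118  0.283 -0.547]
 [ 0.281 -0.037 -0.959  0.311]
 [ 0.     0.     0.     1.   ]] [308.88963424   0.         321.17075085]
red (1232, [397.4, 179.2], [377, 160, 41, 40]) [0.5307 0.072 ] [0.5496 0.0885]
red (673, [271.0, 161.5], [240, 145, 50, 48]) [ 0.4907 -0.076 ] [ 0.5014 -0.0899]
red (105, [379.2, 162.2], [372, 155, 23, 23]) [0.5073 0.0516] [0.5214 0.064 ]
yellow (1380, [325.8, 178.4], [306, 154, 41, 46]) [ 0.5191 -0.0138] [ 0.5356 -0.0148]
yellow (707, [379.9, 162.3], [362, 144, 49, 50]) [0.5076 0.0524] [0.5217 0.065 ]
green (1162, [254.5, 179.6], [235, 161, 40, 38]) [ 0.51   -0.0996] [ 0.5246 -0.1182]
green (522, [325.4, 158.1], [302, 146, 48, 36]) [ 0.4946 -0.0113] [ 0.5061 -0.0119]
orange (7450, [324.6, 185.2], [231, 139, 189, 86]) [ 0.5273 -0.0162] [ 0.5455 -0.0178]
orange (2213, [87.4, 145.5], [27, 131, 130, 30]) [ 0.4456 -0.2868] [ 0.447  -0.3439]
orange (765, [96.5, 189.4], [68, 180, 56, 20]) [ 0.4983 -0.2936] [ 0.5105 -0.3521]
orange (124, [376.4, 226.6], [337, 225, 79, 3]) [0.5888 0.0423] [0.6196 0.0528]
```

View pics/w1.png

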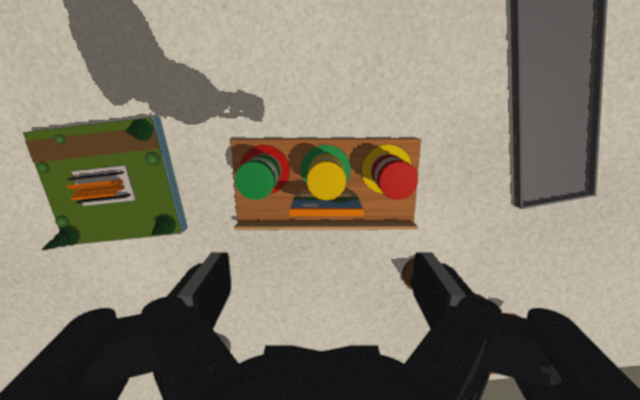

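The wrist view shows the jars at (397,179) red, (326,178) yellow and (254,180) green. The board's orange edge is at (326,213) and the fir is partly hidden at (410,272). The top and wrist positions agree within 4 mm, so I'm moving now.

```bash
cat >> h.py <<'E'
def transfer(src,zs,asrc,dst,zd,adst,up=.17,grip=40):
    """jar standing at src (floor zs) to dst (floor zd)"""
    qs,qd=down(asrc),down(adst)
    move_gripper(.072)
    move_ptp([*src,up],qs); movel([*src,zs+.05],speed=.2)
    move_gripper(.03,grip); g=read_finger_gap(),read_grasp_force()
    movel([*src,up],speed=.25); move_ptp([*dst,up],qd)
    movel([*dst,zd+.06],speed=.25); movel([*dst,zd+.0515],speed=.04)
    f=read_ft_force(); move_gripper(.068); movel([*dst,up],speed=.25)
    print("gap/force",g,"ft",np.round(f,1),"t",read_time_s())
E
python3 - <<'E'
from h import *
ra=np.deg2rad(83); ta=np.deg2rad(93.8); C=np.array([.469,.305]); tx=np.array([np.cos(ta-np.pi/2),np.sin(ta-np.pi/2)])
transfer([.5317,.0705],.012,ra,C+.09*tx,.004,ta)
im=read_camera("top"); cv2.imwrite("pics/t2.png",cv2.resize(im[80:330,130:530,::-1],None,fx=2,fy=2))
for c in ["jar_red","jar_green","jar_yellow"]:
    print(c,look_for("top",c)[:1])
print(inverse_kinematics([*(C-.09*tx),.054],down(ta)))
E
```

```text
gap/force (0.04715592670461773, 41.459301710128784) ft [ 0.7 -0.1 -0.7] t 10.2583
jar_red []
jar_green [{'at': [362.9, 219.4], 'confidence': 0.79}]
jar_yellow [{'at': [327.2, 218.9], 'confidence': 0.8}]
[ 0.00731307  0.52211695 -0.87149369  2.09410618  0.5739219   0.7795643
  0.41301943]
```

View pics/t2.png

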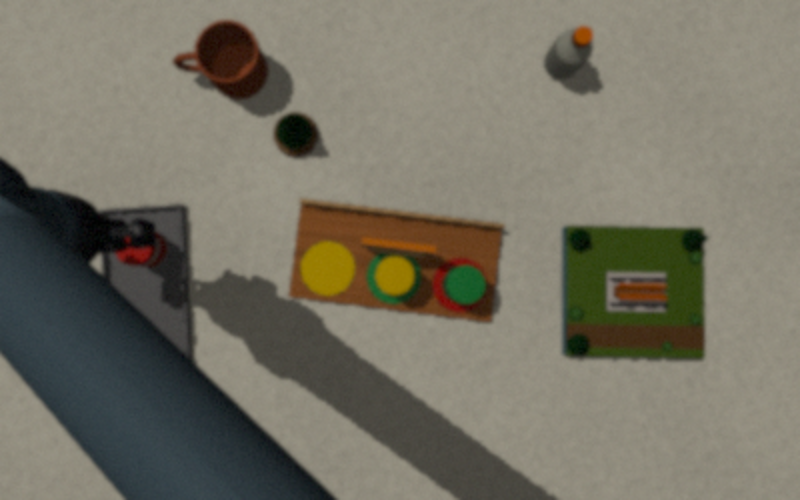

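The top view shows the red jar upright on the tray at about (140,248), and the yellow disc free at (328,268). Next are yellow and green, then a close look at the board.

Run:
```python
from h import *
ra=np.deg2rad(83); ta=np.deg2rad(93.8); C=np.array([.469,.305]); tx=np.array([np.cos(ta-np.pi/2),np.sin(ta-np.pi/2)])
transfer([.5207,-.015],.012,ra,C,.004,ta)
transfer([.5105,-.101],.012,ra,C-.09*tx,.004,ta)
move_ptp([.50,-.018,.30],down(ra))
par=camera_params("wrist"); im=read_camera("wrist"); cv2.imwrite("pics/w3.png",im[:,:,::-1])
for c in ["red","yellow","green"]:
    for b in blobs(im,c,amin=300)[0][:3]: print(c,b,ray("wrist",b[1],.012,par)[:2].round(4),ray("wrist",b[1],.079,par)[:2].round(4))
for c,n in [("wrist","board"),("wrist","diorama"),("wrist","fir")]: print(n,look_for(c,n)[:1],tip_of(c,n)[:1])
t=read_camera("top"); cv2.imwrite("pics/t3.png",t[:,:,::-1])
for c in ["red","yellow","green"]:
    for b in blobs(t,c,amin=80)[0][:3]: print("top",c,b,ray("top",b[1],.012)[:2].round(4),ray("top",b[1],.079)[:2].round(4))
```

```text
gap/force (0.04743939740361451, 41.34891450405121) ft [-0.  -0.2 -0.2] t 16.65
gap/force (0.04733126225299818, 41.55216157436371) ft [-0.2  0.4 -0.4] t 23.4333
red (2131, [260.7, 181.0], [235, 156, 53, 51]) [ 0.5109 -0.1012] [ 0.4973 -0.086 ]
red (1707, [603.1, 189.9], [577, 170, 53, 41]) [0.5784 0.362 ] [0.5538 0.3015]
red (546, [562.4, 178.3], [550, 163, 36, 36]) [0.5553 0.3051] [0.5345 0.2539]
yellow (2165, [390.2, 181.3], [364, 156, 53, 52]) [0.532  0.0735] [0.515  0.0601]
yellow (2089, [608.7, 112.4], [580, 89, 58, 48]) [0.4748 0.3551] [0.4672 0.2957]
yellow (626, [563.4, 112.0], [551, 93, 34, 40]) [0.4675 0.2978] [0.461  0.2477]
green (1921, [325.3, 180.1], [300, 157, 51, 45]) [ 0.52   -0.0139] [ 0.5049 -0.013 ]
green (1715, [618.7, 22.0], [597, 0, 43, 48]) [0.371  0.3523] [0.3803 0.2933]
board [{'at': [328.4, 225.0], 'confidence': 0.6}] [{'at': [326.3, 209.4], 'confidence': 0.95}]
diorama [{'at': [97.1, 192.5], 'confidence': 0.67}] [{'at': [105.8, 192.7], 'confidence': 0.6}]
fir [] []
top red (306, [196.5, 202.7], [187, 193, 20, 20]) [0.5625 0.3292] [0.5587 0.308 ]
top yellow (348, [288.9, 212.9], [280, 201, 18, 27]) [0.5361 0.0842] [0.534 0.079]
top yellow (332, [198.3, 238.6], [188, 229, 21, 20]) [0.4679 0.3222] [0.4703 0.3014]
top green (283, [199.6, 275.5], [191, 266, 18, 20]) [0.3718 0.3165] [0.3805 0.296 ]
```

View pics/w3.png

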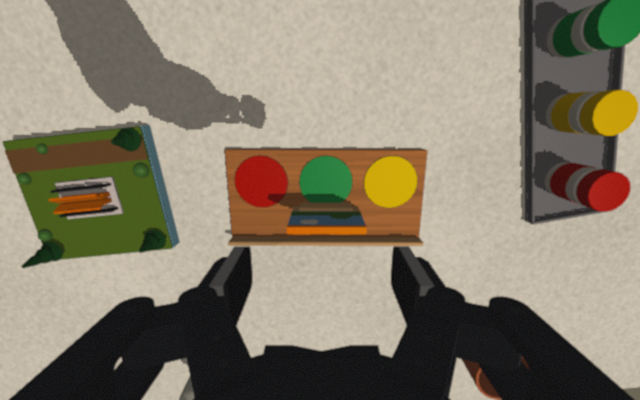

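All three jars stand on the tray and the discs are clear. Red is at (261,181), green at (325,180) and yellow at (390,181), with the board edge at (326,230). One look at the clip from close by, then I'll take the board.

Run:
```python
from h import *
print(ray("top",(450.4,225.6),.054), ray("top",(450.4,225.6),.028))
move_ptp([.48,-.327,.25],down(np.deg2rad(90)))
par=camera_params("wrist"); im=read_camera("wrist"); cv2.imwrite("pics/w4.png",im[:,:,::-1])
np.save("w4par.npy",np.array([par],dtype=object),allow_pickle=True)
h=cv2.cvtColor(im,cv2.COLOR_RGB2HSV)
for b in blobs(im,"orange",amin=100)[0][:4]: print(b,ray("wrist",b[1],.054,par)[:2].round(4))
print(tip_of("wrist","diorama")[:2],look_for("wrist","diorama")[:1],read_time_s())
```

```text
[ 0.50367026 -0.32814885  0.054     ] [ 0.5036452  -0.33700469  0.028     ]
(9133, [538.5, 219.4], [450, 157, 190, 119]) [ 0.5246 -0.0866]
(3311, [308.6, 142.6], [239, 128, 146, 29]) [ 0.4424 -0.3382]
(1135, [317.7, 198.9], [290, 188, 57, 22]) [ 0.5023 -0.3289]
(160, [542.6, 270.0], [496, 264, 91, 12]) [ 0.5865 -0.0692]
[{'at': [320.8, 190.6], 'confidence': 0.74}] [{'at': [319.0, 188.0], 'confidence': 0.67}] 26.5333
```

View pics/w4.png

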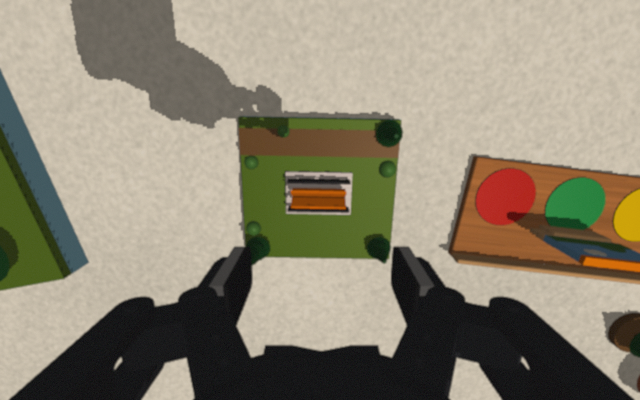

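Run:
```python
from h import *
im=cv2.imread("pics/w4.png"); cv2.imwrite("pics/w4c.png",cv2.resize(im[165:220,280:360],None,fx=10,fy=10,interpolation=cv2.INTER_CUBIC))
par=np.load("w4par.npy",allow_pickle=True)[0]
c=np.array([.503,-.3285])
for z in (.025,.028,.054):
  for dx in (-.04,-.02,-.0075,.0,.0075,.02,.04): print(z,dx,proj("wrist",[c[0]+dx,c[1],z],par).round(1),proj("wrist",[c[0]+dx,c[1]-.03,z],par).round(1))
```

```text
0.025 -0.04 [318.4 158.3] [291.8 158.2]
0.025 -0.02 [318.3 175.7] [292.2 175.6]
0.025 -0.0075 [318.3 186.3] [292.5 186.2]
0.025 0.0 [318.3 192.5] [292.6 192.4]
0.025 0.0075 [318.3 198.7] [292.7 198.6]
0.025 0.02 [318.3 208.8] [293.  208.7]
0.025 0.04 [318.3 224.6] [293.3 224.5]
0.028 -0.04 [318.4 158.7] [291.6 158.6]
0.028 -0.02 [318.3 176.2] [292.  176.1]
0.028 -0.0075 [318.3 186.9] [292.2 186.8]
0.028 0.0 [318.3 193.2] [292.4 193.1]
0.028 0.0075 [318.3 199.4] [292.5 199.3]
0.028 0.02 [318.3 209.6] [292.8 209.5]
0.028 0.04 [318.2 225.5] [293.1 225.4]
0.054 -0.04 [318.1 162.6] [289.3 162.5]
0.054 -0.02 [318.1 181.4] [289.7 181.3]
0.054 -0.0075 [318.1 192.8] [290.  192.7]
0.054 0.0 [318.1 199.5] [290.2 199.4]
0.054 0.0075 [318.  206.2] [290.4 206. ]
0.054 0.02 [318. 217.] [290.6 216.9]
0.054 0.04 [318. 234.] [291.1 233.9]
```

View pics/w4c.png

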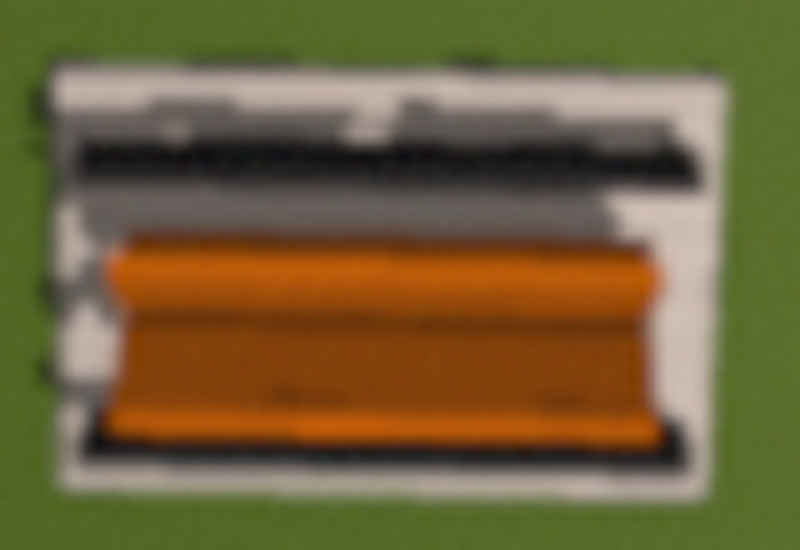

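The clip shows clearly. Its jaw lips run from column 290 to 346 at rows 193 and 206, which matches a centre of (0.503, -0.3285) and a yaw of about -0.8°. Next I'll take the board.

Run:
```python
from h import *
ba=np.deg2rad(-6.9); B=np.array([.5582,-.0183])
move_gripper(.05)
move_ptp([*B,.2],down(ba))
par=camera_params("wrist"); im=read_camera("wrist"); cv2.imwrite("pics/w5.png",im[:,:,::-1])
movel([*B,.072],speed=.15); f0=read_ft_force()
move_gripper(.0,100); print(read_finger_gap(),read_grasp_force(),f0,read_ft_force(),read_eef_pos())
movel([*B,.12],speed=.08); print(read_ft_force(),read_finger_gap())
movel([*B,.21],speed=.2)
move_ptp([.503,-.3285,.21],down(np.deg2rad(-.8)))
par=camera_params("wrist"); im=read_camera("wrist"); cv2.imwrite("pics/w6.png",im[:,:,::-1])
E=[[.5,-.3285+s*.045,.21+.024] for s in(-1,1)]; print([proj("wrist",e,par).round(1) for e in E])
cv2.imwrite("pics/s6.png",cv2.resize(read_camera("side")[60:260,260:500,::-1],None,fx=3,fy=3)); print(read_time_s(),read_ft_force())
```

```text
0.006752246884442251 98.01755547523499 [-0.15386676  0.0195121   0.78295804] [-0.36574655 -0.27574042  3.40586371] [ 0.55911769 -0.018339    0.07294869]
[-0.54617656  0.49818502 -0.8588063 ] 0.0071713403783704565
[array([312.7, 408.9]), array([308. , 200.7])]
32.8917 [ 0.63479973 -0.56257889 -0.35088599]
```

View pics/w6.png

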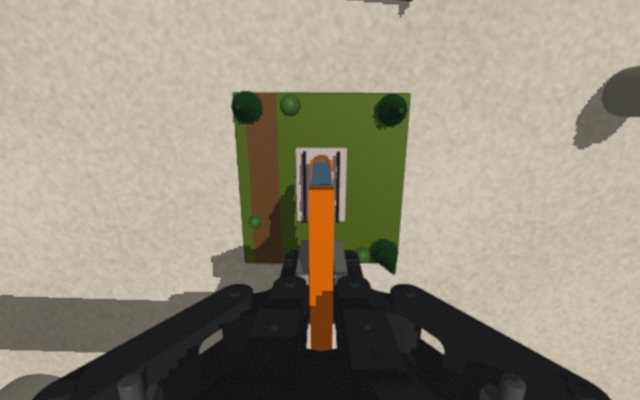

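View pics/s6.png

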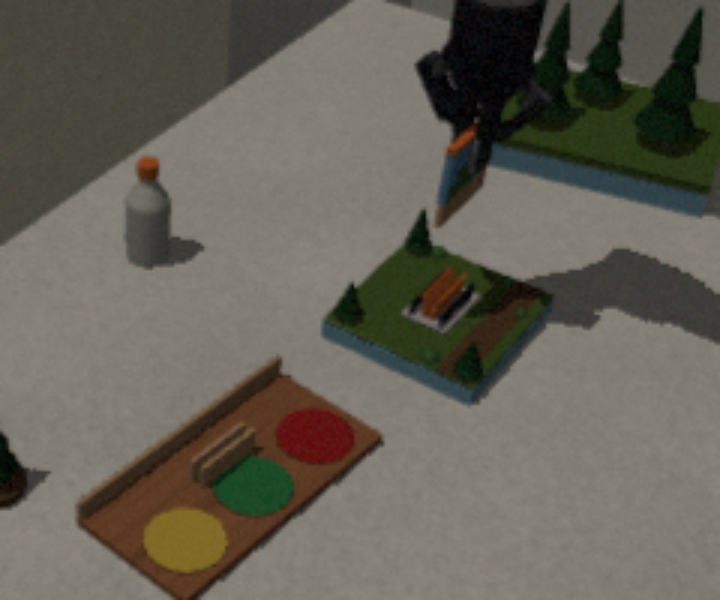

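The board hangs straight in the hand over the clip. Its +y end shows at (321,188) in the wrist view, so I'm checking how far off centre it sits in the hand.

Run:
```python
from h import *
p=camera_params("wrist")
im=cv2.imread("pics/w6.png")[:,:,::-1]
b,l=blobs(im,"orange",amin=200); print(b[:3])
for z in (.224,.229,.234,.239): print(z,[ray("wrist",q,z,p)[:2].round(4) for q in [(309,188),(334,188),(310,290),(333,290),(321,349)]])
print(read_eef_pos(),proj("side",[.503,-.3285+.045,.234]),proj("side",[.503,-.3285+.045,.15]),proj("side",[.503,-.3285-.045,.15]))
i=cv2.imread("pics/s6.png"); cv2.imwrite("pics/s6c.png",cv2.resize(i[100:250,400:540],None,fx=4,fy=4))
```

```text
[(3980, [320.9, 264.8], [308, 186, 27, 165]), (3295, [263.5, 166.8], [247, 94, 32, 156])]
0.224 [array([ 0.5004, -0.2814]), array([ 0.5095, -0.2815]), array([ 0.5   , -0.3236]), array([ 0.5092, -0.3237]), array([ 0.5042, -0.3525])]
0.229 [array([ 0.5006, -0.2801]), array([ 0.5093, -0.2802]), array([ 0.5002, -0.3204]), array([ 0.5091, -0.3205]), array([ 0.5042, -0.3479])]
0.234 [array([ 0.5008, -0.2789]), array([ 0.5091, -0.2789]), array([ 0.5005, -0.3172]), array([ 0.5089, -0.3173]), array([ 0.5043, -0.3434])]
0.239 [array([ 0.501 , -0.2776]), array([ 0.5089, -0.2776]), array([ 0.5007, -0.314 ]), array([ 0.5087, -0.3141]), array([ 0.5043, -0.3389])]
[ 0.50435324 -0.32546782  0.21005884] [411.32156881 108.58010636] [406.32179837 134.5638025 ] [420.77183286 120.39240524]
```

View pics/s6c.png

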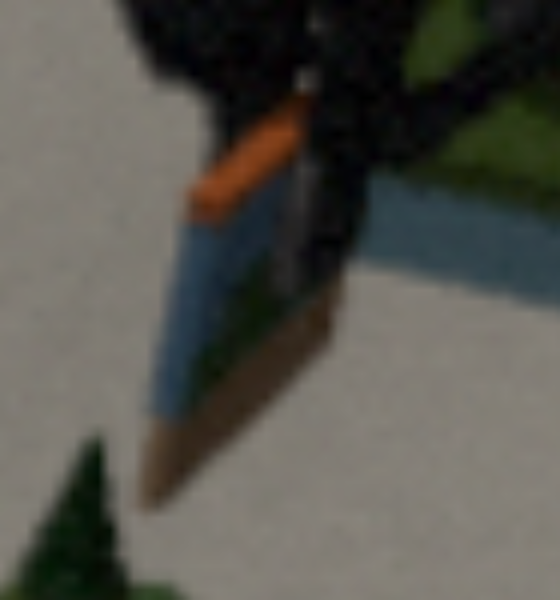

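Run:
```python
from h import *
pause(.3); e=np.array(read_eef_pos()); print(e)
move_to=np.array([.5027,-.3292])   # desired true TCP
cmd=move_to.copy(); q=down(np.deg2rad(-.8))
movel([*cmd,.16],q,speed=.15); pause(.3); e=np.array(read_eef_pos()); print(e)
cmd+=move_to-e[:2]; off=.16-e[2]
movel([*cmd,.125+off],speed=.1); pause(.2); print(read_eef_pos(),read_ft_force(),R.from_quat(read_tcp_rot()).as_euler('xyz',degrees=True))
par=camera_params("wrist"); im=read_camera("wrist"); cv2.imwrite("pics/w7.png",im[:,:,::-1])
z=.125+.024
b=blobs(im,"orange",amin=500)[0]; print(b[:2]); bb=b[0][2]
print(ray("wrist",(bb[0]+bb[2]/2,bb[1]+1),z,par), read_time_s(), cmd)
cv2.imwrite("pics/s7.png",cv2.resize(read_camera("side")[90:210,360:460,::-1],None,fx=5,fy=5))
```

```text
[ 0.50336942 -0.32785136  0.21014382]
[ 0.50342892 -0.32949334  0.16113686]
[ 0.50263189 -0.32912079  0.12461014] [ 0.04680919  0.61898119 -0.40212422] [1.79923978e+02 4.18674646e-02 8.92033840e+01]
[(6098, [245.0, 176.4], [219, 81, 49, 199]), (4387, [321.5, 259.8], [307, 170, 32, 181])]
[ 0.48062145 -0.24954153  0.149     ] 34.7333 [ 0.50197108 -0.32890666]
```

View pics/s7.png

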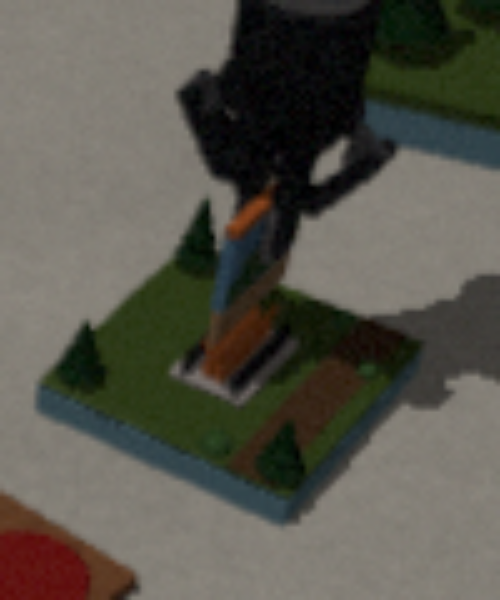

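The side view shows the tongue just above the clip and in line with it. I'll press down in steps while watching the force.

Run:
```python
from h import *
p=camera_params("wrist"); print(ray("wrist",(322,171),.149,p))
cmd=[.50197,-.32891]
for z in np.arange(.116,.0819,-.003):
    movel([*cmd,z],speed=.06); f=np.array(read_ft_force()); e=read_eef_pos(); print(round(z,4),np.round(e,4),f.round(1),round(read_finger_gap(),4))
    if f[2]>32 or np.hypot(f[0],f[1])>25: break
print(read_time_s())
cv2.imwrite("pics/w8.png",read_camera("wrist")[:,:,::-1])
```

```text
[ 0.50349351 -0.2767066   0.149     ]
0.116 [ 0.5013 -0.3287  0.1152] [ 0.1 -1.6 -1.2] 0.0062
0.113 [ 0.5018 -0.3288  0.1127] [ 0.4 -0.3 -0.7] 0.0067
0.11 [ 0.5018 -0.3288  0.1097] [0.4 0.6 0. ] 0.0066
0.107 [ 0.5025 -0.329   0.1071] [ 0.8  0.1 -0.7] 0.0068
0.104 [ 0.5029 -0.3291  0.1047] [2.7 0.2 2.7] 0.0067
0.101 [ 0.5031 -0.3294  0.1022] [ 1.  -0.4  4.5] 0.007
0.098 [ 0.5029 -0.3293  0.0986] [ 0.7 -1.9  4.1] 0.0071
0.095 [ 0.5027 -0.3292  0.0953] [ 2.5 -1.6  3.9] 0.0066
0.092 [ 0.5025 -0.3291  0.0921] [ 2.9 -1.   2.5] 0.007
0.089 [ 0.5025 -0.3289  0.089 ] [ 3.3 -0.9  3. ] 0.0071
0.086 [ 0.5028 -0.329   0.0889] [-0.9  1.9 17.5] 0.0069
0.083 [ 0.5031 -0.329   0.0888] [-5.1  3.8 31.1] 0.0068
37.8167
```

Run:
```python
from h import *
movel([.50197,-.32891,.0885],speed=.05); print(read_ft_force())
move_gripper(.05); movel([.50197,-.32891,.2],speed=.2)
move_ptp([.48,-.327,.25],down(np.deg2rad(90))); pause(.3)
par=camera_params("wrist"); im=read_camera("wrist"); cv2.imwrite("pics/w9.png",cv2.resize(im[130:280,220:420,::-1],None,fx=4,fy=4))
for b in blobs(im,"orange",amin=100)[0][:4]: print(b,ray("wrist",b[1],.112,par)[:2].round(4))
for s in(-1,1): print(proj("wrist",[.503,-.3285+s*.045,.112],par).round(1),proj("wrist",[.503,-.3285+s*.03,.054],par).round(1))
t=read_camera("top"); cv2.imwrite("pics/t9.png",t[:,:,::-1])
print([ (b,ray("top",b[1],.112).round(4)) for b in blobs(t,"orange",amin=30)[0][:6]],read_time_s())
```

```text
[ 2.47563272 -0.46217647  8.0766848 ]
(10540, [547.0, 223.7], [452, 158, 188, 118]) [ 0.5066 -0.1246]
(3257, [311.3, 144.2], [241, 130, 146, 28]) [ 0.4363 -0.3358]
(1019, [319.7, 218.6], [271, 213, 100, 12]) [ 0.5022 -0.3288]
(445, [320.1, 192.5], [292, 188, 57, 9]) [ 0.478  -0.3285]
[269.8 219.4] [292.4 200.9]
[370.3 219.6] [348.2 201. ]
[((2763, [329.2, 205.9], [275, 181, 105, 59]), array([ 0.55  , -0.0197,  0.112 ])), ((261, [454.5, 225.0], [439, 220, 40, 11]), array([ 0.5052, -0.3182,  0.112 ])), ((166, [241.9, 111.4], [218, 92, 41, 30]), array([0.7793, 0.1926, 0.112 ])), ((76, [420.9, 97.7], [416, 93, 10, 10]), array([ 0.8145, -0.243 ,  0.112 ])), ((37, [429.1, 246.9], [425, 244, 10, 9]), array([ 0.4532, -0.2568,  0.112 ]))] 41.0667
```

View pics/w9.png

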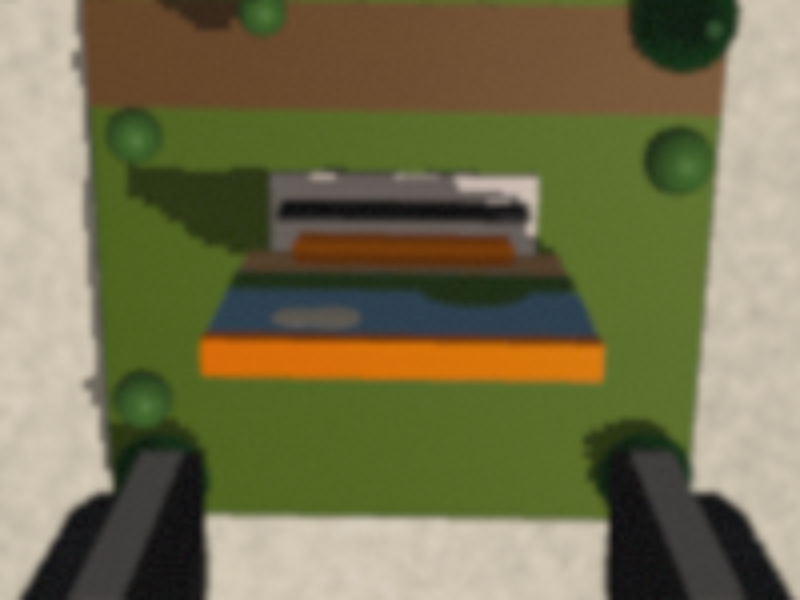

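The board is home, centred and upright in the clip: its top edge spans columns 271–371, against 270–370 predicted. Now I'll put the jars back.

Run:
```python
from h import *
ra=np.deg2rad(83.1); ta=np.deg2rad(93.8); C=np.array([.469,.305]); tx=np.array([np.cos(ta-np.pi/2),np.sin(ta-np.pi/2)])
transfer(C+.09*tx,.004,ta,[.5109,-.1012],.012,ra)
transfer(C-.09*tx,.004,ta,[.5215,-.0139],.012,ra)
transfer(C,.004,ta,[.532,.0735],.012,ra)
move_ptp([.45,-.018,.36],down(ra)); pause(.5)
cv2.imwrite("pics/w10.png",read_camera("wrist")[:,:,::-1])
cv2.imwrite("pics/s10.png",read_camera("side")[:,:,::-1]); print(read_time_s())
```

```text
gap/force (0.047601990729322745, 41.57941460609436) ft [ 0.3 -0.5 -0. ] t 48.7667
gap/force (0.047336639579552024, 41.309616565704346) ft [-0.5 -0.7 -0.6] t 55.3583
gap/force (0.0470878133177808, 41.21853590011597) ft [ 0.7 -0.1 -0.6] t 61.2583
62.7667
```

View pics/w10.png

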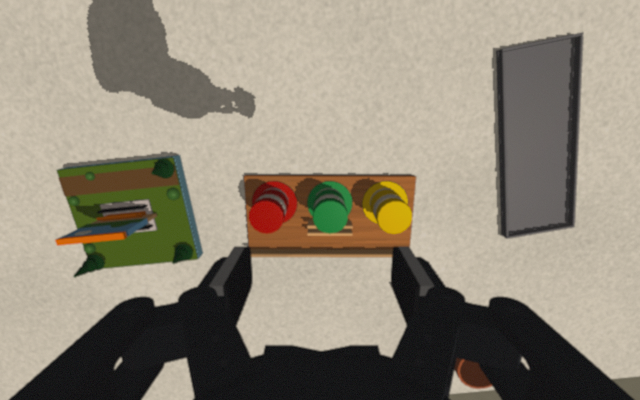

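View pics/s10.png

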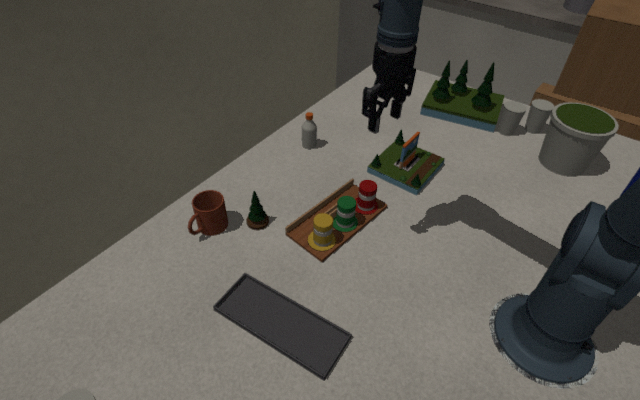

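Each jar stands on the disc of its own colour: (267,210) red, (330,207) green and (391,212) yellow in the wrist view. The board is in the clip and the fir hasn't moved, at (257,210) in the side view.

```bash
python3 -c "
from bench import *
print(sign_off())"
```

```text
the job is handed in; nothing more can be done
None
```

The job is done and handed in at about 63 s of the 147 s allowed: the board is pressed home in the middle of the clip, all three jars stand upright on the discs of their own colours, and the fir is where it was.

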